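Cap, clamp and start a nest of test sieves

TASK

Get the sieve shaker running: set the loose steel lid on the nest of sieves, lowering it gently until you feel it land before you let go, for the height of the nest is not known. Then swing the hold-down arm over the lid, push it down until you feel its pad bear on the lid's boss, leave it there, and only then press the start button right down and let it come up. Do not drop the lid, do not ram lid or clamp, and leave the spare sieve, the bottle and the cup where they stand.

Things in the scene. Friction and masses are not known exactly. Their poses are not given: they have to be found in the camera images.
- shaker: Sieve shaker, fixed: grey housing 290 (x) x 230 (y) x 85 mm high. Origin: centre of its underside on the bench, on the nest's axis. Its own x points to the 22 mm steel column (105 mm from the origin, top 308 mm above the bench). The deck's -x edge has the start button (-y corner), a display and a 30 mm time dial (+y corner, not needed).
- nest_axis (a point): Point on the nest's upright axis at deck height, 85 mm above the bench. The nest, a column of round steel sieves standing in a 10 mm high dark collar, is 104 mm in diameter (107 mm over the rims), 98 mm inside and open at the top. Its level top rim is 40 to 85 mm above the deck: the height differs each time and is not given. The nest does not move.
- lid: Loose steel lid, 0.25 to 0.4 kg, right way up on the bench beside the shaker. Flange 108 mm diameter, 4 mm thick; below it a tapered spigot, 8 mm deep (86 mm diameter at the bottom, 93 at the flange), that drops into the top sieve; on top a round boss to hold, 32 mm diameter, 34 mm high. Origin: centre of the spigot's underside, z up. Flange 8 to 12 mm, boss top 46 mm above it.
- clamp_arm: Hold-down arm on the column: grey level beam, 24 mm wide, 18 mm high. Origin: on the column's axis at the beam's underside; its -x points along the beam to the pad. Starts raised, swung 1.25 to 1.65 rad aside to the shaker's +y side. It swings back, anticlockwise from above, to a firm stop with the pad over the nest's axis (its x parallel to the shaker's). About 1.2 N at the knob swings it.
- pad (a point): Centre of the underside of the arm's round rubber pad, 36 mm diameter, 105 mm from the column's axis, 12 mm below the beam's underside; at the start 225 to 245 mm above the bench. It bears on the top of the lid's boss. The arm's collar grips the column: it stays where it is left, slides down at a push of about 4 N and takes about 13 N to lift.
- grip (a point): Centre of the flat top of the arm's black upright round knob (30 mm diameter, 40 mm high, fixed to the beam, standing on its upper side straight above the pad); 70 mm above the pad's underside.
- start (a joint): Start button: how far the cap is pressed, in m; 0 up, 0.006 fully down. Spring return; about 5 N presses it fully down.
- start_top (a point): Centre of the top of the start button's cap: round, grey, 32 mm diameter, in a black ring of 48 mm diameter, on the shaker's deck at its -x, -y corner; top 22 mm above the deck. It moves with the cap.
- spare_sieve: A spare open sieve with a mesh on the bench, 104 mm diameter, 40 mm high; not to be disturbed. Origin: centre of its underside.
- bottle: A white plastic bottle with a cap, 60 mm diameter, 120 mm high; not to be disturbed. Origin: centre of its underside.
- cup: A steel cup, 72 mm rim diameter, 85 mm high; not to be disturbed. Origin: centre of its underside.
Things that resemble listed ones, but are neither listed nor needed, are in the scene too. Leave any green look-alike of the lid alone.

How it is judged:
By the outcome, as a careful person would: the job done as asked, in the order asked, and still so for the second after the job is handed in, with the robot touching nothing.
It also fails if it takes over 72 s, if anything falls off the work surface, if the arm or the gripper's body presses on something with over 40 N, if the wrist force passes 120 N, or if a joint passes its speed limit or range.

ROBOT

A 7-joint arm with a two-finger parallel gripper is mounted at the origin on the work surface. World frame = base frame: x ahead of the robot, y to its left, z up, the work surface at z = 0. Lengths are in m, angles in rad, forces in N, time in s.
With the tool pointing down it reaches from about 0.4 to 0.75 m from the base axis. Payload 19.5 kg.
Tool frame: the origin (TCP) lies midway between the tips of the shut fingers; the grasp point (between the pads) lies 19 mm behind it; z points along the fingers, y is the line along which they close (so a half turn about z gives the same grasp; the last joint's range is limited). The gripper opens to 85 mm and grips with 20 to 120 N. Pads are 22 mm wide; open, the fingers measure 114 mm over their backs; the gripper's body (76 mm by 85 mm) begins 54 mm behind the grasp point. The pads swing forward as they close: fully open they stand 13 mm farther back than shut.
Start: joints at [1.116, 0.707, -0.028, 1.485, 0.022, 0.951, -0.075], TCP at [0.231, -0.527, 0.231] pointing down, gripper open.
Joint ranges: [-2.71, 2.71], [-0.32, 2.16], [-1.57, 1.52], [0, 2.45], [-1.46, 4.6], [0, 2.02], [-2.83, 2.83]. Speed limits (rad/s): [1.89, 1.89, 2.57, 2.57, 3.01, 3.01, 3.01].

INTERFACE

Orientations are given as a unit quaternion [w, x, y, z].
In Python, from cell import bot, optics, sign_off gives the robot as it stands. The module is installed in compiled form; this text tells all that it offers.
- The arm moves only by the shell command python3 -m pendant 'ROWS' [OPENING]. ROWS is a JSON object of lists of equal length, an entry for each row: "linear": the shift along the tool's x, y, z scaled (see below), a list of three; "yaw": the turn about the tool's z scaled (see below). In form: {"linear": [[tx, ty, tz], ...], "yaw": [yaw, ...]}. A call has 1 to 20 rows; each row shifts and turns the commanded pose from where the row before left it, along the tool's axes as they then stand; what a row does not reach is not made up. The controller multiplies each number of a shift by 0.5 m and each number of a turn by 45 degrees. A row lasts 1/10 s, in which the tool goes at most 50 mm and 8.59 degrees, less where a joint would pass 70% of its speed; a pose out of reach is approached as far as the arm can. A call with a number of a shift or a turn outside -1 to 1 is refused whole. A call with a gripper value outside its range is refused whole. OPENING is the closure, from 0 (fully open) to 1 (shut), set as the call begins (- or left out, the last holds). The fingers move at their own pace and stop on an object; the grip force is fixed at half the most. Time passes only in rows, so rows that do not move let the fingers close. It gives the time, the measured TCP pose, the force, the opening and the grip force at its end, in the units of the state.
- bot.get_state(): the state, without advancing time (a new reading comes with each control period).
- optics.read_camera(name): name is "scene" or "top" or "wrist"; returns a dict with "pixels" (400x640x3 uint8, red, green, blue), "fovy" (degrees; the focal length in pixels is half the picture's height over the tangent of half this angle, whatever the lens; pixels are square), "cx", "cy" (the principal point, pixels), "distortion" ([k1, k2, p1, p2, k3] as OpenCV has them; the pictures are not rectified), "pose" (4x4, takes a point from camera to world coordinates). Camera axes: x right, y down, z forward; pixel columns grow to the right and rows downward; lengths in m; the calibration is good to about 2 mm. A picture is of the moment at which its call begins. There is no depth.
- sign_off(): hands the job in; it is judged then, once.
The state is a dict: "t": time; "joint_positions": joint angles; "joint_vel": joint speeds; "joint_efforts": joint torques, N m; "ee_pos": TCP position; "orientation": TCP orientation; "wrist_force": force on the tool from outside, world axes, zero at the start; "torque": the same for the moment, N m; "width": finger opening in m; "gripper_force": force on a finger pad.
Only numpy, scipy, OpenCV 4.12 (cv2) and the standard library are available. Lean on these libraries where they do the work, as an engineer would, in place of code of your own. Each camera call takes 0.05 s, during which the arm holds its last target. There are 200 camera calls.

## Working session

There is one attempt and no reset: what is moved stays moved. The work goes in short steps, Python scripts to look and compute and a shell command to move; the robot and the scene stay as the last step left them, time stands still between calls to the robot, and variables do not carry over. Pictures are saved under pics/ and viewed, at most 15 in all, crops included, and the job is handed in when it is done.

```bash
mkdir -p pics; cat > h.py <<'E'
import numpy as np, cv2, pickle
from cell import bot, optics
def take(n,tag):
    c=optics.read_camera(n); pickle.dump(c,open(f'pics/{tag}.pkl','wb')); cv2.imwrite(f'pics/{tag}.png',cv2.cvtColor(c['pixels'],cv2.COLOR_RGB2BGR)); return c
def load(tag): return pickle.load(open(f'pics/{tag}.pkl','rb'))
def K(c):
    f=200/np.tan(np.radians(c['fovy'])/2); return np.array([[f,0,c['cx']],[0,f,c['cy']],[0,0,1.]])
def ray(c,px):
    p=cv2.undistortPoints(np.array([[px]],float),K(c),np.array(c['distortion'],float))[0,0]
    T=np.array(c['pose']); return T[:3,3],T[:3,:3]@np.array([p[0],p[1],1])
def onz(c,px,z):
    o,d=ray(c,px); return o+d*(z-o[2])/d[2]
def proj(c,P):
    T=np.array(c['pose']); R=T[:3,:3].T
    return cv2.projectPoints(np.array(P,float).reshape(-1,1,3),cv2.Rodrigues(R)[0],-R@T[:3,3],K(c),np.array(c['distortion'],float))[0][:,0]
def tri(c1,p1,c2,p2):
    o1,d1=ray(c1,p1);o2,d2=ray(c2,p2); s=np.linalg.lstsq(np.c_[d1,-d2],o2-o1,rcond=None)[0]
    a=o1+d1*s[0];b=o2+d2*s[1]; return (a+b)/2,np.linalg.norm(a-b)
E
python3 - <<'E'
from h import *
for n in ('scene','top','wrist'):
    c=take(n,n+'0'); print(n,np.round(c['pose'],3).tolist(),c['fovy'],c['distortion'])
s=bot.get_state(); print({k:np.round(v,3).tolist() for k,v in s.items()})
E
```

```text
scene [[-0.608, 0.51, -0.609, 1.232], [0.794, 0.392, -0.465, 0.489], [0.001, -0.766, -0.643, 0.876], [0.0, 0.0, 0.0, 1.0]] 45.05722263517952 [-0.11890035  0.          0.          0.          0.        ]
top [[-0.073, -0.976, 0.207, 0.381], [-0.997, 0.071, -0.018, 0.005], [0.003, -0.208, -0.978, 1.183], [0.0, 0.0, 0.0, 1.0]] 54.30660702687208 [-0.01199479  0.          0.          0.          0.        ]
wrist [[0.401, -0.876, -0.266, 0.298], [-0.916, -0.385, -0.114, -0.496], [-0.003, 0.29, -0.957, 0.373], [0.0, 0.0, 0.0, 1.0]] 71.10798811524452 [0.0001456 0.        0.        0.        0.       ]
{'t': 0.15, 'joint_positions': [1.116, 0.707, -0.028, 1.485, 0.022, 0.951, -0.076], 'joint_vel': [-0.001, -0.002, -0.002, -0.001, -0.0, 0.0, -0.001], 'joint_efforts': [-0.001, -88.331, 1.234, -23.619, 0.017, 0.005, 0.0], 'ee_pos': [0.231, -0.527, 0.231], 'orientation': [-0.0, 0.979, 0.205, -0.0], 'wrist_force': [-0.582, 0.092, -0.077], 'torque': [-0.034, -0.006, 0.006], 'gripper_force': 0.0, 'width': 0.085}
```

View pics/scene0.png

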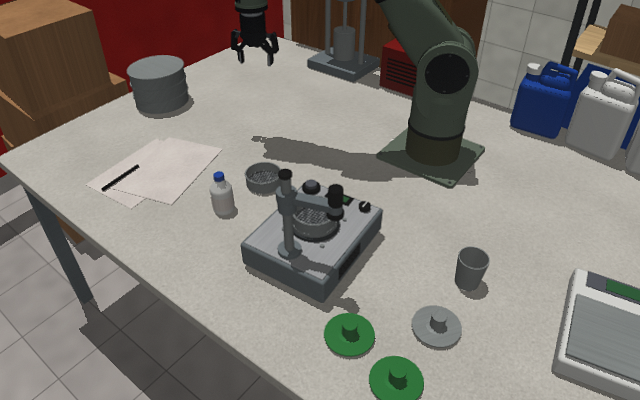

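View pics/top0.png

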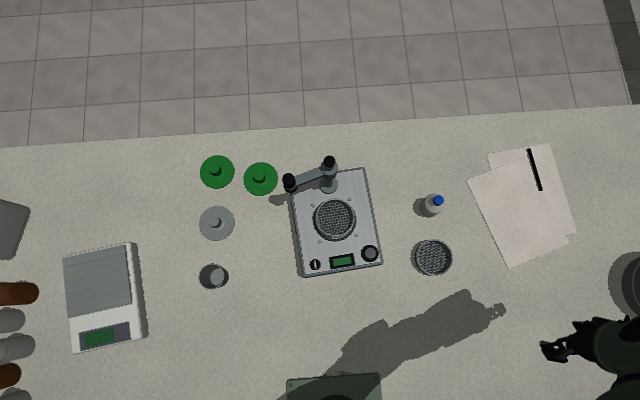

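The scene picture shows the steel lid at (437,327), with green look-alikes at (349,334) and (397,380). The shaker is at (315,235) with its arm knob at (336,190). In the top picture the steel lid is at (217,223), the greens at (217,172) and (261,179), the knob at (289,182), the button at (370,254) and the cup at (213,276). The candidates for the lid are those three discs. I choose the grey steel one and will check it in close crops.

```bash
python3 - <<'E'
import cv2
a=cv2.imread('pics/top0.png')[150:285,190:390]; cv2.imwrite('pics/topc.png',cv2.resize(a,None,fx=4,fy=4,interpolation=cv2.INTER_CUBIC))
a=cv2.imread('pics/scene0.png')[165:355,230:480]; cv2.imwrite('pics/scenec.png',cv2.resize(a,None,fx=3.2-.2,fy=3,interpolation=cv2.INTER_CUBIC))
E
```

```text
(no output)
```

View pics/topc.png

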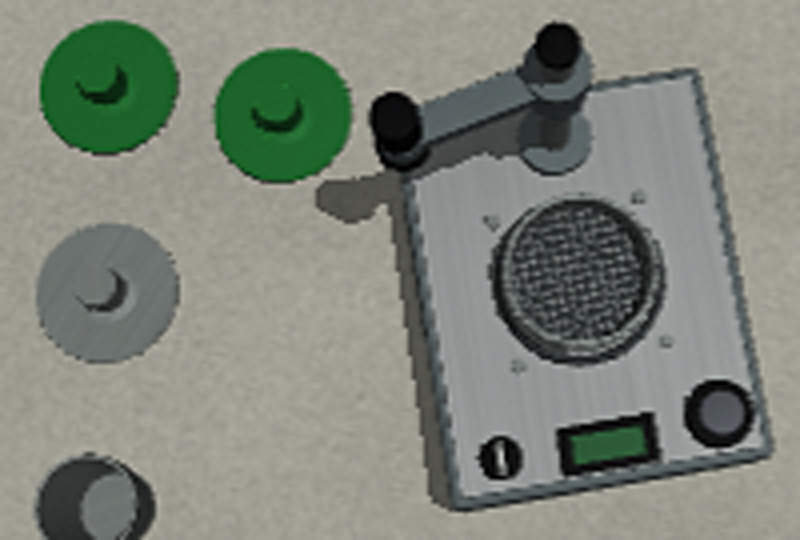

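View pics/scenec.png

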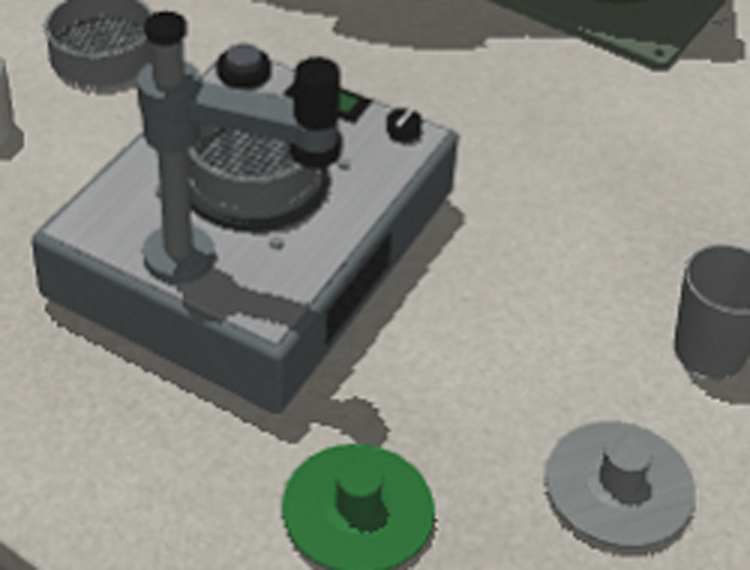

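The crops show the chosen disc is the grey steel lid with a boss, at top (217,223). The knob top is at about (289,179), the column cap at (329,161) and the grey-capped start button at (370,253).

```bash
python3 - <<'E'
from h import *
t=load('top0');s=load('scene0')
T=lambda x,y:((x+.5)/4-.5+190,(y+.5)/4-.5+150)
S=lambda x,y:((x+.5)/3-.5+230,(y+.5)/3-.5+165)
pr=lambda n,v:print(n,*[np.round(q,4) for q in v]) if isinstance(v,tuple) else print(n,np.round(v,4))
pr('coltop tri',tri(t,T(558,46),s,S(166,25))); pr('coltop z.308',onz(t,T(558,46),.308))
pr('knob tri',tri(t,T(395,116),s,S(317,72)))
pr('knob z.305',onz(t,T(395,116),.305))
pr('button tri',tri(t,T(719,412),s,S(243,55))); b=onz(t,T(719,412),.107); pr('button',b)
pr('lid flange top',onz(t,T(108,293),.012)); pr('lid flange scene',onz(s,S(620,485),.012))
pr('lidboss tri',tri(t,T(98,291),s,S(631,453)))
# steel mask centroid
img=t['pixels'].astype(int)
pr('bolts', (onz(t,T(491,222),.087)+onz(t,T(667,342),.087)+onz(t,T(638,198),.087)+onz(t,T(518,366),.087))/4)
for z in(.125,.15,.17): pr('nest rim %g'%z,onz(t,T(582,278),z))
for q in((455,505),(770,452),(695,72),(402,178)): pr('corner',onz(t,T(*q),.083))
E
```

```text
coltop tri [ 0.668  -0.0274  0.3041] 0.0006
coltop z.308 [ 0.6668 -0.0275  0.308 ]
knob tri [0.6355 0.0718 0.2922] 0.0009
knob z.305 [0.6321 0.0705 0.305 ]
button tri [ 0.4624 -0.1264  0.1039] 0.0008
button [ 0.462  -0.1256  0.107 ]
lid flange top [0.5925 0.3172 0.012 ]
lid flange scene [0.5979 0.3217 0.012 ]
lidboss tri [0.5891 0.3191 0.0384] 0.0032
bolts [ 0.5631 -0.0371  0.087 ]
nest rim 0.125 [ 0.5589 -0.0383  0.125 ]
nest rim 0.15 [ 0.5547 -0.0372  0.15  ]
nest rim 0.17 [ 0.5513 -0.0364  0.17  ]
corner [0.4131 0.0604 0.083 ]
corner [ 0.4334 -0.1615  0.083 ]
corner [ 0.7131 -0.135   0.083 ]
corner [0.6487 0.0844 0.083 ]
```

```bash
python3 -m pendant '{"linear":[[0,0,-0.02],[0,0,-0.02],[0,0,-0.02],[0,0,-0.02],[0,0,-0.02],[0,0,-0.02],[0,0,-0.02],[0,0,-0.02],[0,0,-0.02],[0,0,-0.02],[0,0,-0.02]],"yaw":[-0.19,-0.19,-0.19,-0.19,-0.19,-0.19,-0.19,-0.19,-0.19,-0.19,-0.19]}' 0
python3 -m pendant '{"linear":[[0.036,0.081,0],[0.036,0.081,0],[0.036,0.081,0],[0.036,0.081,0],[0.036,0.081,0],[0.036,0.081,0],[0.036,0.081,0],[0.036,0.081,0]],"yaw":[0,0,0,0,0,0,0,0]}'
```

```text
t: 1.25
ee_pos: [0.2305, -0.5266, 0.3415]
orientation: [-0.0, 0.515, 0.857, 0.0]
wrist_force: [0.5, 1.0, 0.5]
width: 0.0851
gripper_force: 0.0
t: 2.05
ee_pos: [0.4513, -0.2471, 0.3413]
orientation: [-0.0, 0.517, 0.856, -0.0]
wrist_force: [1.5, -1.8, -0.1]
width: 0.0852
gripper_force: 0.0
```

```bash
python3 -m pendant '{"linear":[[0.067,0.060,0],[0.067,0.060,0],[0.067,0.060,0],[0.067,0.060,0],[0.067,0.060,0],[0.067,0.060,0],[0.067,0.060,0],[0.067,0.060,0],[0.067,0.060,0],[0.067,0.060,0],[0.067,0.060,0],[0.067,0.060,0],[0.067,0.060,0],[0,0,0.06],[0,0,0.06],[0,0,0.06],[0,0,0.06],[0,0,0.06],[0,0,0.06],[0,0,0]],"yaw":[0,0,0,0,0,0,0,0,0,0,0,0,0,0,0,0,0,0,0,0]}'
python3 - <<'E'
from h import *
take('wrist','w1')
E
```

```text
t: 4.05
ee_pos: [0.5922, 0.3173, 0.1577]
orientation: [-0.001, 0.517, 0.856, -0.003]
wrist_force: [0.1, -1.0, 0.7]
width: 0.0855
gripper_force: 0.0
```

View pics/w1.png

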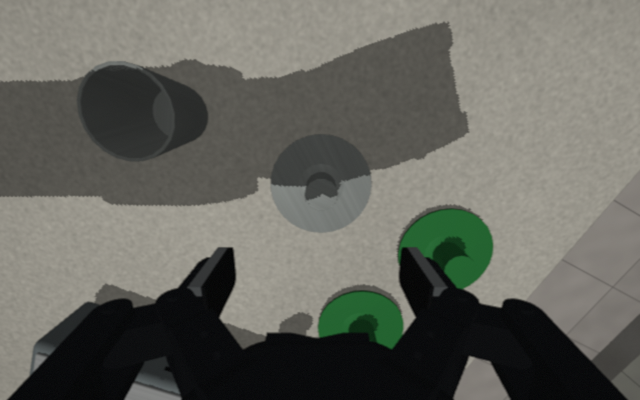

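The wrist view shows the steel lid with its flange ellipse centred at about (321,183), spanning 271–372 by 134–233. The green lids are at (445,248) and (361,318), and the cup at (125,110).

```bash
python3 - <<'E'
from h import *
c=load('w1')
for p in((321.5,183.5),(271,184),(372,184),(321,134),(321,233)): print(onz(c,p,.012).round(4))
print(proj(c,[[.594,.319,.046]]),np.round(bot.get_state()['ee_pos'],4))
E
```

```text
[0.5942 0.3232 0.012 ]
[0.5471 0.2977 0.012 ]
[0.6417 0.3476 0.012 ]
[0.5697 0.3681 0.012 ]
[0.6203 0.2727 0.012 ]
[[319.63859544 195.72886007]] [0.593  0.318  0.1604]
```

```bash
python3 -m pendant '{"linear":[[0.004,0.0055,0],[0,0,0.05],[0,0,0.05],[0,0,0.05],[0,0,0.05],[0,0,0.05],[0,0,0.015],[0,0,0.012],[0,0,0.01],[0,0,0],[0,0,0]],"yaw":[0,0,0,0,0,0,0,0,0,0,0]}'
python3 -m pendant '{"linear":[[0,0,0],[0,0,0],[0,0,0],[0,0,0],[0,0,0],[0,0,0],[0,0,0],[0,0,0]],"yaw":[0,0,0,0,0,0,0,0]}' 1
```

```text
t: 5.2
ee_pos: [0.5953, 0.3216, 0.0187]
orientation: [0.0, 0.517, 0.856, 0.0]
wrist_force: [0.4, -0.9, 0.2]
width: 0.0853
gripper_force: 0.0
t: 6.0
ee_pos: [0.5951, 0.3215, 0.0182]
orientation: [0.0, 0.517, 0.856, 0.0]
wrist_force: [-1.2, -1.2, 6.3]
width: 0.0293
gripper_force: 59.4
```

```bash
python3 -m pendant '{"linear":[[0,0,-0.005],[0,0,-0.01],[0,0,-0.02],[0,0,-0.02],[0,0,-0.02],[0,0,-0.04],[0,0,-0.04],[0,0,0],[0,0,0]],"yaw":[0,0,0,0,0,0,0,0,0]}'
python3 - <<'E'
from h import *
take('wrist','w2')
E
```

```text
t: 6.9
ee_pos: [0.5949, 0.3213, 0.0954]
orientation: [0.0, 0.517, 0.856, 0.0]
wrist_force: [-0.1, 0.4, -4.9]
width: 0.0288
gripper_force: 59.7
```

View pics/w2.png

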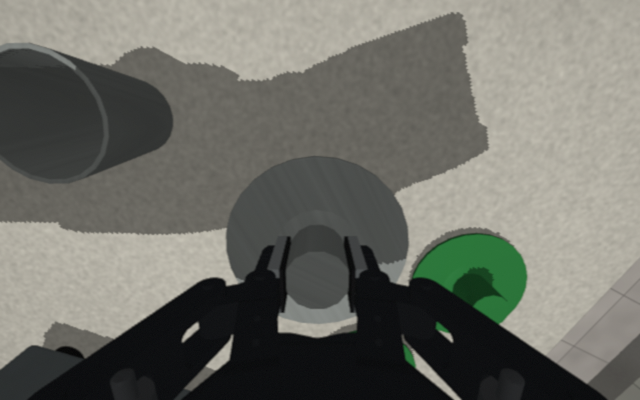

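The lid hangs level between the pads, with its flange spanning x 227–409 (centre about 318) and its far edge at row 156. Next I work out the held offset and a rough nest height.

```bash
python3 - <<'E'
from h import *
c=load('w2');z=.089
a=onz(c,(227,238),z);b=onz(c,(409,238),z);e=onz(c,(318,156),z);f=onz(c,(318,323),z)
print(a,b,np.linalg.norm(a-b),(a+b)/2,(e+f)/2,np.linalg.norm(e-f))
s=load('scene0');t=load('top0')
q=np.linspace(0,2*np.pi,73)
for z in(.085,.125,.14,.155,.17):
    P=np.c_[.563+.0535*np.cos(q),-.037+.0535*np.sin(q),0*q+z]
    u=(proj(s,P)-[230,165]+.5)*3-.5; v=(proj(t,P)-[190,150]+.5)*4-.5
    print(z,'scene crop',u.min(0).round(),u.max(0).round(),'top crop',v.min(0).round(),v.max(0).round())
E
```

```text
[0.54658897 0.30230906 0.089     ] [0.64009842 0.35141281 0.089     ] 0.10561815270430049 [0.5933437  0.32686094 0.089     ] [0.59612249 0.32157461 0.089     ] 0.10698142308899808
0.085 scene crop [187. 133.] [320. 224.] top crop [503. 209.] [653. 357.]
0.125 scene crop [185.  96.] [322. 186.] top crop [502. 196.] [657. 350.]
0.14 scene crop [184.  82.] [322. 172.] top crop [502. 192.] [659. 347.]
0.155 scene crop [184.  67.] [323. 157.] top crop [501. 187.] [661. 344.]
0.17 scene crop [183.  52.] [323. 142.] top crop [500. 182.] [663. 341.]
```

```bash
python3 -m pendant '{"linear":[[0,0,-0.03],[0,0,-0.05],[0,0,-0.05],[0,0,-0.05],[0,0,-0.05],[0,0,-0.02],[-0.047,-0.0586,0],[-0.047,-0.0586,0],[-0.047,-0.0586,0],[-0.047,-0.0586,0],[-0.047,-0.0586,0],[-0.047,-0.0586,0],[-0.047,-0.0586,0]],"yaw":[0,0,0,0,0,0,0,0,0,0,0,0,0]}'
python3 -m pendant '{"linear":[[-0.0458,0.0034,0],[-0.0458,0.0034,0],[-0.0458,0.0034,0],[-0.0458,0.0034,0],[-0.0458,0.0034,0],[-0.0458,0.0034,0],[0,0,0],[0,0,0],[0,0,0]],"yaw":[0,0,0,0,0,0,0,0,0]}'
python3 - <<'E'
from h import *
take('scene','s3'); c=take('top','t3')
s=bot.get_state();print(np.round(s['ee_pos'],4),s['wrist_force'])
a=cv2.imread('pics/s3.png')[120:320,200:440]; cv2.imwrite('pics/s3c.png',cv2.resize(a,None,fx=3,fy=3,interpolation=cv2.INTER_CUBIC))
E
```

```text
t: 8.25
ee_pos: [0.4888, 0.079, 0.2201]
orientation: [-0.0, 0.517, 0.856, -0.0]
wrist_force: [2.0, -0.2, -4.1]
width: 0.0294
gripper_force: 60.5
t: 9.15
ee_pos: [0.5624, -0.0358, 0.2202]
orientation: [-0.0, 0.517, 0.856, 0.0]
wrist_force: [0.5, -0.0, -3.6]
width: 0.0293
gripper_force: 60.9
[ 0.5625 -0.0359  0.2204] [ 0.07432273  0.10237194 -2.70939159]
```

View pics/s3c.png

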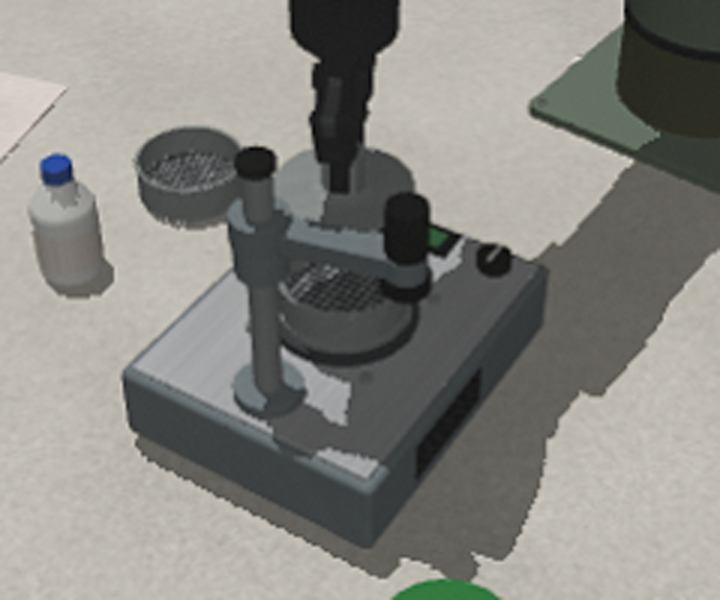

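The lid hangs centred over the nest, with crop rim centre around (345,185), and clear of the knob at (407,225) and the column. The nest is a low one, so I descend.

```bash
python3 -m pendant '{"linear":[[-0.0024,0,0.02],[0,0,0.03],[0,0,0.03],[0,0,0.02],[0,0,0.01],[0,0,0],[0,0,0]],"yaw":[0,0,0,0,0,0,0]}'
python3 -m pendant '{"linear":[[0,0,0.004],[0,0,0.004],[0,0,0.004],[0,0,0.004],[0,0,0]],"yaw":[0,0,0,0,0]}'
python3 -m pendant '{"linear":[[0,0,0.004],[0,0,0.004],[0,0,0.004],[0,0,0]],"yaw":[0,0,0,0]}'
```

```text
t: 9.95
ee_pos: [0.5635, -0.0375, 0.1657]
orientation: [0.0, 0.517, 0.856, 0.0]
wrist_force: [1.0, 0.4, -3.8]
width: 0.0293
gripper_force: 60.9
t: 10.45
ee_pos: [0.5632, -0.0376, 0.1571]
orientation: [-0.0, 0.517, 0.856, -0.0]
wrist_force: [0.2, 0.2, -3.3]
width: 0.0292
gripper_force: 60.9
t: 10.85
ee_pos: [0.5632, -0.0376, 0.151]
orientation: [-0.0, 0.517, 0.856, -0.0]
wrist_force: [0.5, 0.8, -3.2]
width: 0.0293
gripper_force: 60.9
```

Expected landing is at a TCP height of about 0.135.

```bash
python3 -m pendant '{"linear":[[0,0,0.003],[0,0,0.003],[0,0,0.003],[0,0,0]],"yaw":[0,0,0,0]}'
python3 -m pendant '{"linear":[[0,0,0.003],[0,0,0.003],[0,0,0]],"yaw":[0,0,0]}'
```

```text
t: 11.25
ee_pos: [0.5632, -0.0376, 0.1466]
orientation: [-0.0, 0.517, 0.856, -0.0]
wrist_force: [0.6, -0.4, -2.7]
width: 0.0292
gripper_force: 60.9
t: 11.55
ee_pos: [0.5633, -0.0376, 0.1437]
orientation: [-0.0, 0.517, 0.856, -0.0]
wrist_force: [0.3, -0.1, -3.5]
width: 0.0294
gripper_force: 60.7
```

```bash
python3 -m pendant '{"linear":[[0,0,0.002],[0,0,0.002],[0,0,0]],"yaw":[0,0,0]}'
```

```text
t: 11.85
ee_pos: [0.5634, -0.0376, 0.1434]
orientation: [0.001, 0.517, 0.856, 0.0]
wrist_force: [-9.7, -0.1, 30.4]
width: 0.0292
gripper_force: 64.6
```

```bash
python3 -m pendant '{"linear":[[0,0,-0.002],[0,0,0]],"yaw":[0,0]}'
python3 - <<'E'
from h import *
take('scene','s4');take('wrist','w4')
s=bot.get_state();print(np.round(s['ee_pos'],4),s['wrist_force'],s['torque'])
a=cv2.resize(cv2.imread('pics/s4.png')[150:260,250:380],None,fx=3,fy=3,interpolation=cv2.INTER_CUBIC)
b=cv2.imread('pics/w4.png')[70:400,120:520]
h=max(a.shape[0],b.shape[0]);im=np.zeros((h,a.shape[1]+b.shape[1],3),np.uint8);im[:a.shape[0],:a.shape[1]]=a;im[:b.shape[0],a.shape[1]:]=b
cv2.imwrite('pics/m4.png',im)
E
```

```text
t: 12.05
ee_pos: [0.5634, -0.0375, 0.1435]
orientation: [0.0, 0.517, 0.856, 0.0]
wrist_force: [-4.9, 0.0, 13.5]
width: 0.0292
gripper_force: 62.2
[ 0.5634 -0.0376  0.1435] [-4.39910419  0.04390081 13.43660902] [-0.13712708  1.06903835  0.06854663]
```

View pics/m4.png

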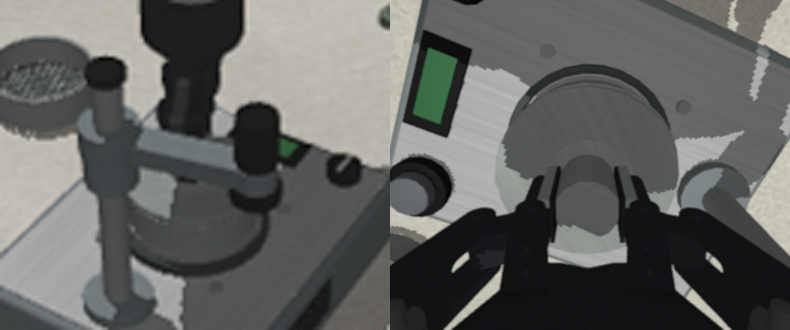

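The lid lies flat on the nest, with its flange concentric and only a thin rim crescent visible. I'll relieve the side force and check that it is seated and not riding on the taper.

```bash
python3 -m pendant '{"linear":[[0.0009,-0.0018,-0.0012],[0,0,0]],"yaw":[0,0]}'
python3 -m pendant '{"linear":[[0,0,0.001],[0,0,0]],"yaw":[0,0]}'
python3 - <<'E'
from h import *
s=load('scene0')['pixels']
g=cv2.cvtColor(s,cv2.COLOR_RGB2GRAY)
for x in(305,310,315,320): print(x,g[205:245,x].tolist())
c=load('scene0')
q=np.linspace(0,2*np.pi,721)
for z in(.085,.095,.115,.125,.1335,.14):
    P=np.c_[.563+.0535*np.cos(q),-.037+.0535*np.sin(q),0*q+z]; u=proj(c,P)
    print(z,[round(max(v for w,v in u if abs(w-x)<.6),1) for x in(305,310,315,320)])
E
```

```text
t: 12.35
ee_pos: [0.5624, -0.0375, 0.1436]
orientation: [0.0, 0.517, 0.856, 0.0]
wrist_force: [-0.2, 0.2, 3.5]
width: 0.0294
gripper_force: 61.4
t: 12.55
ee_pos: [0.5625, -0.0375, 0.1435]
orientation: [0.0, 0.517, 0.856, 0.0]
wrist_force: [-3.0, -0.0, 13.7]
width: 0.0293
gripper_force: 62.7
305 [59, 58, 58, 56, 66, 72, 63, 71, 61, 59, 66, 69, 70, 60, 71, 88, 81, 89, 118, 89, 66, 68, 71, 69, 68, 68, 68, 73, 77, 71, 68, 57, 45, 54, 33, 33, 104, 163, 159, 156]
310 [59, 60, 59, 58, 73, 90, 102, 100, 66, 98, 98, 78, 80, 79, 90, 75, 70, 90, 99, 128, 96, 69, 70, 70, 68, 69, 69, 70, 69, 70, 72, 70, 60, 42, 48, 33, 36, 107, 161, 155]
315 [61, 59, 60, 58, 65, 69, 72, 81, 83, 104, 65, 79, 88, 84, 86, 65, 88, 80, 74, 107, 91, 68, 69, 70, 69, 72, 71, 69, 70, 70, 71, 71, 60, 37, 37, 37, 38, 58, 120, 162]
320 [76, 57, 60, 59, 60, 58, 70, 94, 93, 83, 83, 110, 83, 61, 77, 90, 90, 70, 96, 99, 74, 69, 71, 68, 68, 69, 69, 70, 69, 70, 70, 64, 48, 35, 37, 35, 49, 117, 159, 140]
0.085 [np.float64(238.1), np.float64(239.1), np.float64(239.3), np.float64(238.8)]
0.095 [np.float64(235.1), np.float64(236.0), np.float64(236.2), np.float64(235.8)]
0.115 [np.float64(228.8), np.float64(229.8), np.float64(229.9), np.float64(229.5)]
0.125 [np.float64(225.7), np.float64(226.6), np.float64(226.7), np.float64(226.3)]
0.1335 [np.float64(222.9), np.float64(223.8), np.float64(224.0), np.float64(223.6)]
0.14 [np.float64(220.8), np.float64(221.7), np.float64(221.9), np.float64(221.4)]
```

The lid is seated: the contact height is unchanged after a free 1 mm sideways move, and the picture gives the rim at about 0.132, so the seat fits. I release it.

```bash
python3 -m pendant '{"linear":[[0,0,-0.001],[0,0,0]],"yaw":[0,0]}'
python3 -m pendant '{"linear":[[0,0,0],[0,0,0],[0,0,0],[0,0,0],[0,0,0],[0,0,0],[0,0,-0.02],[0,0,-0.04],[0,0,-0.06],[0,0,-0.08],[0,0,-0.08],[0,0,-0.08],[0,0,-0.05],[0,0,0],[0,0,0]],"yaw":[0,0,0,0,0,0,0,0,0,0,0,0,0,0,0]}' 0
python3 - <<'E'
from h import *
take('wrist','w5');take('scene','s5');take('top','t5')
s=bot.get_state();print(np.round(s['ee_pos'],4),s['wrist_force'])
a=cv2.resize(cv2.imread('pics/s5.png')[150:260,250:380],None,fx=3,fy=3,interpolation=cv2.INTER_CUBIC)
b=cv2.imread('pics/w5.png')[70:400,120:520]
cv2.imwrite('pics/m5.png',np.hstack([a,b]))
E
```

```text
t: 12.75
ee_pos: [0.5625, -0.0375, 0.1435]
orientation: [0.0, 0.517, 0.856, 0.0]
wrist_force: [0.2, -0.7, 5.2]
width: 0.0292
gripper_force: 61.3
t: 14.25
ee_pos: [0.5621, -0.0376, 0.3487]
orientation: [0.0, 0.517, 0.856, 0.0]
wrist_force: [-0.4, -0.5, -0.9]
width: 0.0854
gripper_force: 0.0
[ 0.562  -0.0377  0.3477] [0.05048018 0.03363821 0.05663815]
```

View pics/m5.png

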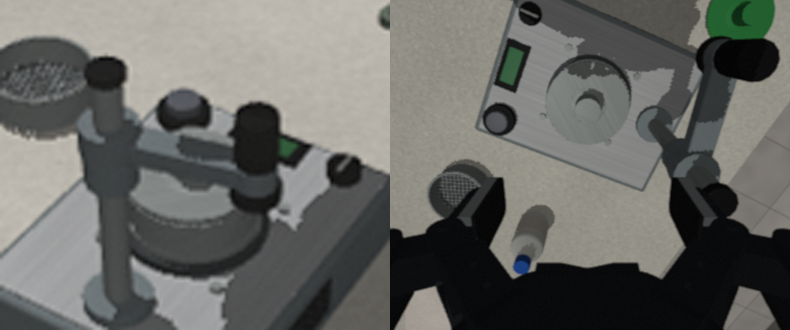

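The lid is well seated on the nest and the gripper is clear. In the wrist picture the knob top is at about full-frame (882−390+120−117 ≈ 495, 130). I'll check that against the other views.

```bash
python3 - <<'E'
from h import *
w=load('w5');t=load('t5');s=load('scene0')
g=cv2.cvtColor(w['pixels'],cv2.COLOR_RGB2GRAY)
m=(g<45).astype(np.uint8)[90:165,400:540]
n,l,st,ce=cv2.connectedComponentsWithStats(m); print([(r.tolist()) for r in st[1:] if r[4]>60])
T=lambda x,y:((x+.5)/4-.5+190,(y+.5)/4-.5+150)
S=lambda x,y:((x+.5)/3-.5+230,(y+.5)/3-.5+165)
print(tri(w,(491,130),load('top0'),T(395,116)),tri(w,(491,130),s,S(317,72)))
for z in(.29,.297,.305): print(onz(w,(491,130),z))
for P in((.635,.072,.297),(.635,.072,.257),(.563,-.0375,.1715),(.4624,-.126,.107),(.4624,-.126,.085)):print(P,proj(w,P))
E
```

```text
[[63, 0, 14, 6, 61], [25, 16, 84, 59, 3090]]
(array([0.63059239, 0.07085132, 0.30874585]), np.float64(0.0015232518170873127)) (array([0.63800509, 0.07449688, 0.29503135]), np.float64(0.0005370830641318657))
[0.64067265 0.07590578 0.29      ]
[0.63675194 0.0742573  0.297     ]
[0.63227114 0.07237333 0.305     ]
(0.635, 0.072, 0.297) [[486.84232152 131.79875198]]
(0.635, 0.072, 0.257) [[458.2347649  128.86548744]]
(0.563, -0.0375, 0.1715) [[317.13922866 181.00636272]]
(0.4624, -0.126, 0.107) [[225.65822875 192.29896698]]
(0.4624, -0.126, 0.085) [[230.23674028 188.38626412]]
```

```bash
python3 -m pendant '{"linear":[[0.0315,0.0578,0],[0.0315,0.0578,0],[0.0315,0.0578,0],[0.0315,0.0578,0],[0,0,0],[0,0,0],[0,0,0],[0,0,0.03],[0,0,0.04],[0,0,0.04],[0,0,0.03],[0,0,0.012],[0,0,0],[0,0,0]],"yaw":[0,0,0,0,0.1044,0.1044,0,0,0,0,0,0,0,0]}' 0
python3 -m pendant '{"linear":[[0,0,0],[0,0,0],[0,0,0],[0,0,0],[0,0,0]],"yaw":[0,0,0,0,0]}' 0.5
python3 - <<'E'
from h import *
take('wrist','w6')
s=bot.get_state();print(np.round(s['ee_pos'],4),s['wrist_force'],s['joint_positions'])
E
```

```text
t: 15.8
ee_pos: [0.6355, 0.072, 0.2731]
orientation: [0.0, 0.585, 0.811, 0.0]
wrist_force: [0.5, -0.5, 0.4]
width: 0.0854
gripper_force: 0.0
t: 16.3
ee_pos: [0.6354, 0.0719, 0.2725]
orientation: [-0.0, 0.586, 0.811, 0.0]
wrist_force: [0.0, -0.7, -0.1]
width: 0.0429
gripper_force: 0.0
[0.6354 0.0719 0.2725] [0.20428569 0.16474293 0.55190754] [ 0.03191083  0.80733866 -0.48014317  1.13739854  0.35621088  1.27528583
 -0.10217142]
```

View pics/w6.png

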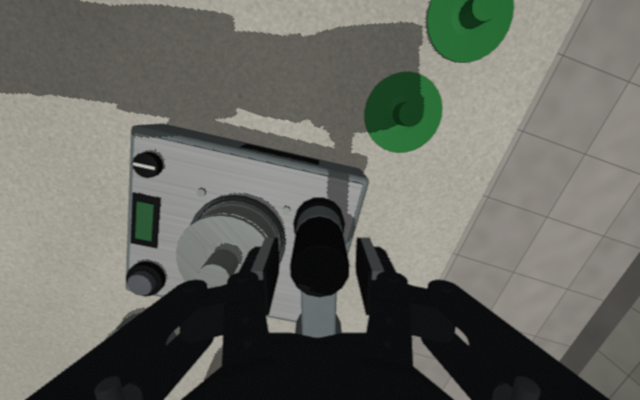

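The knob sits between the pads with room on both sides, at about (320,250). I swing it with a loose cage.

```bash
python3 -m pendant '{"linear":[[0,-0.004,0],[0,-0.005,0],[0,-0.004,0],[0,0,0]],"yaw":[0,0,0,0]}'
python3 -m pendant '{"linear":[[-0.0004,-0.0132,0],[-0.0004,-0.0132,0],[-0.0004,-0.0132,0],[-0.0004,-0.0132,0],[-0.0004,-0.0132,0],[-0.0004,-0.0132,0],[-0.0004,-0.0132,0],[-0.0004,-0.0132,0],[-0.0004,-0.0132,0],[-0.0004,-0.0132,0]],"yaw":[-0.0802,-0.0802,-0.0802,-0.0802,-0.0802,-0.0802,-0.0802,-0.0802,-0.0802,-0.0802]}'
```

```text
t: 16.75
ee_pos: [0.629, 0.0698, 0.2726]
orientation: [0.0, 0.586, 0.811, 0.0]
wrist_force: [0.4, -0.5, 1.1]
width: 0.0425
gripper_force: 0.1
t: 17.75
ee_pos: [0.5768, 0.0312, 0.2725]
orientation: [0.0, 0.305, 0.953, 0.0]
wrist_force: [2.0, 0.3, 0.1]
width: 0.0426
gripper_force: 0.6
```

```bash
python3 -m pendant '{"linear":[[-0.0004,-0.0132,0],[-0.0004,-0.0132,0],[-0.0004,-0.0132,0],[-0.0004,-0.0132,0],[-0.0004,-0.0132,0],[-0.0004,-0.0132,0],[-0.0004,-0.0132,0],[-0.0004,-0.0132,0],[-0.0004,-0.0132,0],[0,0,0]],"yaw":[-0.0802,-0.0802,-0.0802,-0.0802,-0.0802,-0.0802,-0.0802,-0.0802,-0.0802,0]}'
python3 -m pendant '{"linear":[[-0.0002,-0.008,0],[-0.0002,-0.006,0],[0,0,0]],"yaw":[-0.0485,-0.0364,0]}'
```

```text
t: 18.75
ee_pos: [0.5573, -0.0247, 0.2723]
orientation: [-0.0, 0.027, 1.0, -0.0]
wrist_force: [0.5, -0.1, -0.0]
width: 0.0427
gripper_force: 0.0
t: 19.05
ee_pos: [0.5572, -0.031, 0.2724]
orientation: [-0.0, -0.006, 1.0, 0.0]
wrist_force: [0.2, 1.0, 0.2]
width: 0.0429
gripper_force: 0.0
```

```bash
python3 -m pendant '{"linear":[[-0.0002,-0.005,0],[0,0,0]],"yaw":[-0.03,0]}'
python3 -m pendant '{"linear":[[0,-0.003,0],[0,0,0]],"yaw":[-0.02,0]}'
```

```text
t: 19.25
ee_pos: [0.5573, -0.0335, 0.2724]
orientation: [-0.0, -0.018, 1.0, 0.0]
wrist_force: [-0.3, 0.6, 0.3]
width: 0.0428
gripper_force: 0.3
t: 19.45
ee_pos: [0.5574, -0.035, 0.2724]
orientation: [-0.0, -0.026, 1.0, 0.0]
wrist_force: [-0.2, 1.1, 0.4]
width: 0.0427
gripper_force: 0.4
```

```bash
python3 -m pendant '{"linear":[[-0.001,-0.004,0],[-0.002,-0.004,0],[-0.002,-0.004,0],[0,0,0]],"yaw":[0,0,0,0]}'
python3 -m pendant '{"linear":[[0,-0.002,0],[0,-0.002,0],[0,0,0]],"yaw":[0,0,0]}'
```

```text
t: 19.85
ee_pos: [0.5604, -0.0411, 0.2723]
orientation: [-0.0, -0.025, 1.0, -0.0]
wrist_force: [0.0, -0.0, 1.0]
width: 0.0428
gripper_force: 0.1
t: 20.15
ee_pos: [0.5603, -0.0429, 0.2724]
orientation: [-0.0, -0.026, 1.0, 0.0]
wrist_force: [-0.7, 0.9, -0.0]
width: 0.0427
gripper_force: 0.4
```

```bash
python3 -m pendant '{"linear":[[0,-0.0015,0],[0,0,0]],"yaw":[0,0]}'
```

```text
t: 20.35
ee_pos: [0.5603, -0.0436, 0.2724]
orientation: [-0.0, -0.026, 1.0, 0.0]
wrist_force: [-0.8, 0.9, 1.0]
width: 0.0429
gripper_force: 0.5
```

Not at the stop yet, so small steps on.

```bash
python3 -m pendant '{"linear":[[0,-0.002,0],[0,0,0]],"yaw":[0,0]}'
python3 -m pendant '{"linear":[[0,-0.002,0],[0,0,0]],"yaw":[0,0]}'
```

```text
t: 20.55
ee_pos: [0.5604, -0.0444, 0.2724]
orientation: [-0.0, -0.026, 1.0, 0.0]
wrist_force: [-1.5, 2.9, 0.1]
width: 0.0425
gripper_force: 1.4
t: 20.75
ee_pos: [0.5604, -0.0451, 0.2724]
orientation: [-0.0, -0.026, 1.0, 0.0]
wrist_force: [-2.0, 4.8, 0.9]
width: 0.0426
gripper_force: 2.6
```

At the stop, at about 5 N. I centre the tool, lift off, and shut the fingers for pushing from above.

```bash
python3 -m pendant '{"linear":[[-0.002,0.007,0],[-0.005,0.0083,0],[0,0,-0.02],[0,0,-0.04],[0,0,-0.04],[0,0,-0.02],[0,0,0]],"yaw":[0,0,0,0,0,0,0]}'
python3 -m pendant '{"linear":[[0,0,0],[0,0,0],[0,0,0],[0,0,0],[0,0,0],[0,0,0]],"yaw":[0,0,0,0,0,0]}' 1
python3 - <<'E'
from h import *
t=take('top','t7');take('scene','s7')
s=bot.get_state();print(np.round(s['ee_pos'],4),s['wrist_force'],s['width'])
a=cv2.resize(cv2.imread('pics/s7.png')[150:260,250:380],None,fx=3,fy=3,interpolation=cv2.INTER_CUBIC)
b=cv2.resize(cv2.imread('pics/t7.png')[150:260,270:400],None,fx=3,fy=3,interpolation=cv2.INTER_CUBIC)
cv2.imwrite('pics/m7.png',np.hstack([a,b]))
E
```

```text
t: 21.45
ee_pos: [0.5639, -0.0376, 0.3335]
orientation: [0.001, -0.026, 1.0, -0.0]
wrist_force: [0.8, 0.1, -0.5]
width: 0.0428
gripper_force: 0.0
t: 22.05
ee_pos: [0.5635, -0.0377, 0.3323]
orientation: [-0.0, -0.026, 1.0, 0.0]
wrist_force: [0.1, -0.1, -0.2]
width: -0.0001
gripper_force: 0.0
[ 0.5636 -0.0377  0.3324] [-0.06754405  0.38395399 -0.94544464] 0.00026320624550289713
```

View pics/m7.png

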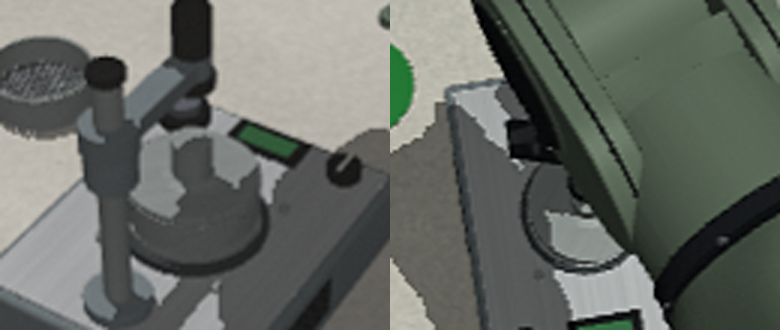

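The arm now stands over the lid, with the pad above the boss and the shut fingers above the knob. I push down, expecting bearing at a TCP height of about 0.242.

```bash
python3 -m pendant '{"linear":[[0,0,0.02],[0,0,0.02],[0,0,0.014],[0,0,0.004],[0,0,0.004],[0,0,0.004],[0,0,0.004],[0,0,0]],"yaw":[0,0,0,0,0,0,0,0]}'
python3 -m pendant '{"linear":[[0,0,0.006],[0,0,0.006],[0,0,0.006],[0,0,0.006],[0,0,0.006],[0,0,0.006],[0,0,0.006],[0,0,0.006],[0,0,0.006],[0,0,0.006],[0,0,0]],"yaw":[0,0,0,0,0,0,0,0,0,0,0]}'
```

```text
t: 22.95
ee_pos: [0.5636, -0.0377, 0.2973]
orientation: [-0.0, -0.026, 1.0, 0.0]
wrist_force: [0.5, 0.9, 0.2]
width: 0.0004
gripper_force: 0.0
t: 24.05
ee_pos: [0.5635, -0.0377, 0.2669]
orientation: [-0.0, -0.026, 1.0, 0.0]
wrist_force: [-0.6, -0.9, 1.3]
width: -0.0002
gripper_force: 0.3
```

```bash
python3 -m pendant '{"linear":[[0,0,0.006],[0,0,0.006],[0,0,0.006],[0,0,0.006]],"yaw":[0,0,0,0]}'
python3 -m pendant '{"linear":[[0,0,0.004],[0,0,0.004]],"yaw":[0,0]}'
```

```text
t: 24.45
ee_pos: [0.5635, -0.0377, 0.2552]
orientation: [-0.0, -0.026, 1.0, 0.0]
wrist_force: [-1.5, -0.4, 3.4]
width: -0.0001
gripper_force: 1.9
t: 24.65
ee_pos: [0.5636, -0.0377, 0.2512]
orientation: [-0.0, -0.026, 1.0, 0.0]
wrist_force: [-0.4, -0.2, 3.7]
width: 0.0001
gripper_force: 1.9
```

Sliding at about 4 N. Now fine steps.

```bash
python3 -m pendant '{"linear":[[0,0,0.002],[0,0,0.002],[0,0,0.002]],"yaw":[0,0,0]}'
python3 -m pendant '{"linear":[[0,0,0.002],[0,0,0.002]],"yaw":[0,0]}'
```

```text
t: 24.95
ee_pos: [0.5636, -0.0377, 0.2484]
orientation: [0.0, -0.026, 1.0, 0.0]
wrist_force: [-0.9, 0.7, 3.4]
width: 0.0002
gripper_force: 1.9
t: 25.15
ee_pos: [0.5636, -0.0377, 0.2463]
orientation: [-0.0, -0.026, 1.0, 0.0]
wrist_force: [-1.7, -0.3, 3.2]
width: -0.0003
gripper_force: 1.8
```

```bash
python3 -m pendant '{"linear":[[0,0,0.002],[0,0,0.002]],"yaw":[0,0]}'
```

```text
t: 25.35
ee_pos: [0.5636, -0.0377, 0.2443]
orientation: [-0.0, -0.026, 1.0, 0.0]
wrist_force: [-2.0, 0.4, 4.5]
width: 0.0004
gripper_force: 1.8
```

```bash
python3 -m pendant '{"linear":[[0,0,0.0015]],"yaw":[0]}'
```

```text
t: 25.45
ee_pos: [0.5636, -0.0377, 0.2436]
orientation: [-0.0, -0.026, 1.0, 0.0]
wrist_force: [-1.8, 0.3, 3.8]
width: 0.0
gripper_force: 1.8
```

```bash
python3 -m pendant '{"linear":[[0,0,0.0015],[0,0,0.0015]],"yaw":[0,0]}'
```

```text
t: 25.65
ee_pos: [0.5636, -0.0377, 0.2421]
orientation: [0.0, -0.026, 1.0, 0.0]
wrist_force: [-1.6, -0.3, 3.6]
width: 0.0002
gripper_force: 1.8
```

```bash
python3 -m pendant '{"linear":[[0,0,0.0015]],"yaw":[0]}'
```

```text
t: 25.75
ee_pos: [0.5637, -0.0377, 0.2414]
orientation: [0.0, -0.026, 1.0, 0.0]
wrist_force: [-0.6, 0.1, 15.2]
width: -0.0001
gripper_force: 7.3
```

```bash
python3 -m pendant '{"linear":[[0,0,0.0015]],"yaw":[0]}'
```

```text
t: 25.85
ee_pos: [0.564, -0.0376, 0.2414]
orientation: [0.001, -0.026, 1.0, 0.0]
wrist_force: [-3.7, -2.2, 24.3]
width: -0.0
gripper_force: 12.2
```

The pad bears on the boss: force rose 3.6 → 15 → 24 N at z 0.2414, as predicted. I lift off and go to the button.

```bash
python3 -m pendant '{"linear":[[0,0,-0.01],[0,0,-0.03],[0,0,-0.04],[0,0,-0.04],[0.0533,-0.0415,0],[0.0533,-0.0415,0],[0.0533,-0.0415,0],[0.0533,-0.0415,0],[0,0,0],[0,0,0.07],[0,0,0.07],[0,0,0.07],[0,0,0.06],[0,0,0.03],[0,0,0.02],[0,0,0],[0,0,0]],"yaw":[0,0,0,0,0,0,0,0,0,0,0,0,0,0,0,0,0]}'
python3 - <<'E'
from h import *
take('scene','s8');take('wrist','w8')
s=bot.get_state();print(np.round(s['ee_pos'],4),s['wrist_force'])
a=cv2.resize(cv2.imread('pics/s8.png')[150:260,250:380],None,fx=3,fy=3,interpolation=cv2.INTER_CUBIC)
b=cv2.imread('pics/w8.png')[70:400,120:520]
cv2.imwrite('pics/m8.png',np.hstack([a,b]))
E
```

```text
t: 27.55
ee_pos: [0.4618, -0.1259, 0.1412]
orientation: [0.0, -0.026, 1.0, 0.0]
wrist_force: [0.7, 0.6, 0.0]
width: -0.0003
gripper_force: 0.0
[ 0.4618 -0.1261  0.1414] [ 0.89675824 -0.27243902 -0.77226822]
```

View pics/m8.png

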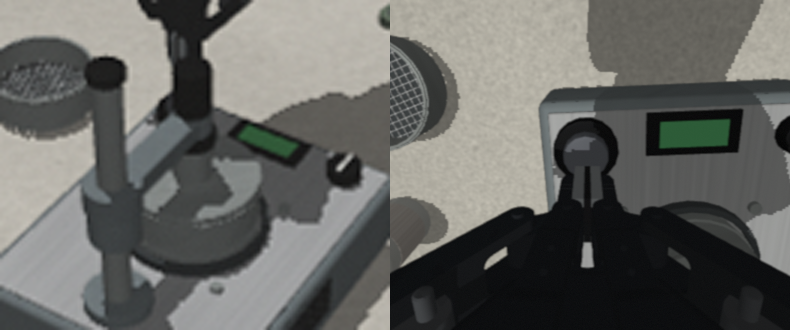

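The left view shows the pad bearing on the boss. The right view shows the shut fingers in line with the button cap at crop (585,150). I press.

```bash
python3 -m pendant '{"linear":[[0,0,0.03],[0,0,0.02],[0,0,0.008],[0,0,0.004],[0,0,0.004],[0,0,0.003],[0,0,0]],"yaw":[0,0,0,0,0,0,0]}'
python3 -m pendant '{"linear":[[0,0,0.003],[0,0,0.003],[0,0,0]],"yaw":[0,0,0]}'
```

```text
t: 28.35
ee_pos: [0.4616, -0.126, 0.1063]
orientation: [0.0, -0.026, 1.0, 0.0]
wrist_force: [0.4, -0.3, 2.1]
width: -0.0002
gripper_force: 0.9
t: 28.65
ee_pos: [0.4615, -0.126, 0.1031]
orientation: [0.0, -0.026, 1.0, 0.0]
wrist_force: [2.5, -0.3, 3.6]
width: -0.0002
gripper_force: 1.8
```

```bash
python3 -m pendant '{"linear":[[0,0,0.002],[0,0,0.002],[0,0,0]],"yaw":[0,0,0]}'
```

```text
t: 28.95
ee_pos: [0.4615, -0.126, 0.1011]
orientation: [0.0, -0.026, 1.0, 0.0]
wrist_force: [0.2, -0.4, 4.5]
width: 0.0002
gripper_force: 2.4
```

```bash
python3 -m pendant '{"linear":[[0,0,0.001],[0,0,0.001],[0,0,0]],"yaw":[0,0,0]}'
```

```text
t: 29.25
ee_pos: [0.4616, -0.126, 0.1008]
orientation: [0.0, -0.026, 1.0, -0.0]
wrist_force: [-2.9, -0.8, 21.5]
width: -0.0
gripper_force: 10.9
```

```bash
python3 -m pendant '{"linear":[[0,0,0.001],[0,0,0]],"yaw":[0,0]}'
```

```text
t: 29.45
ee_pos: [0.4616, -0.126, 0.1006]
orientation: [0.001, -0.026, 1.0, -0.0]
wrist_force: [-5.0, -0.3, 31.7]
width: -0.0002
gripper_force: 15.7
```

The button hit its end stop. I let it up, retreat and check.

```bash
python3 -m pendant '{"linear":[[0,0,-0.006],[0,0,-0.012],[0,0,-0.03],[0,0,-0.06],[0,0,-0.08],[0,0,-0.08],[0,0,-0.06],[0,0,-0.03],[0.02,-0.06,0],[0.02,-0.06,0],[0.02,-0.06,0],[0,0,0],[0,0,0]],"yaw":[0,0,0,0,0,0,0,0,0,0,0,0,0]}'
python3 - <<'E'
from h import *
c=take('scene','s9')
a=cv2.imread('pics/s9.png')[120:380,150:500]; cv2.imwrite('pics/m9.png',cv2.resize(a,None,fx=2,fy=2,interpolation=cv2.INTER_CUBIC))
E
```

```text
t: 30.75
ee_pos: [0.4357, -0.2176, 0.2786]
orientation: [-0.0, -0.025, 1.0, 0.0]
wrist_force: [0.1, 1.0, -1.0]
width: 0.0003
gripper_force: 0.0
```

View pics/m9.png

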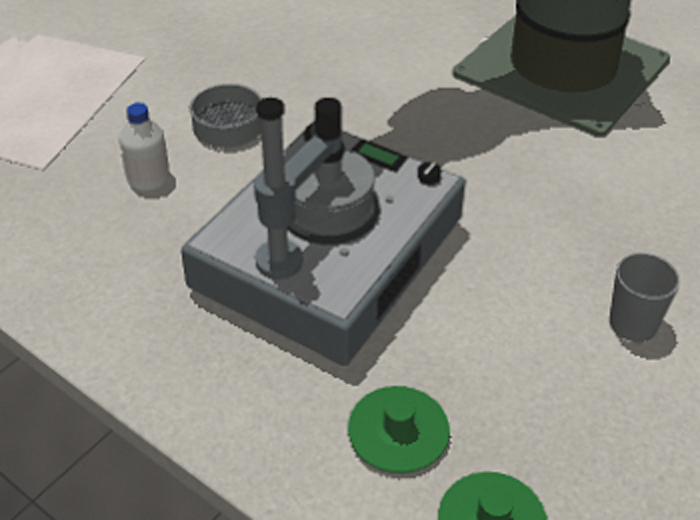

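The lid is on the nest with the clamp pad on its boss. The bottle, spare sieve and cup look undisturbed, and the robot is clear.

```bash
python3 -c "
from cell import sign_off
print(sign_off())"
```

```text
the job is handed in; nothing more can be done
None
```

The job is handed in: the lid is seated on the nest, the clamp pad bears on its boss, and the start button was pressed fully and released, in about 31 s. Contact forces peaked at about 30 N landing the lid, 24 N on the clamp and 32 N on the button. The spare sieve, bottle and cup look undisturbed in the last picture.

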